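# Change over the plate incubator drawers

## Robot

A 7-joint arm with a two-finger parallel gripper is mounted at the origin on the work surface. World frame = base frame: x ahead of the robot, y to its left, z up, the work surface at z = 0. Lengths are in m, angles in rad, forces in N, time in s.
With the tool pointing down it reaches from about 0.425 to 0.95 m from the base axis. Payload 4.7 kg.
Tool frame: the origin (TCP) lies between the finger pads; the fingertips stand 25 mm ahead of it and the grasp point (between the pads) lies 6 mm ahead of it; z points along the fingers, y is the line along which they close (so a half turn about z gives the same grasp; the last joint's range is limited). The gripper opens to 85 mm and grips with 20 to 120 N. Pads are 22 mm wide; open, the fingers measure 114 mm over their backs; the gripper's body (76 mm by 85 mm) begins 54 mm behind the grasp point. The pads swing forward as they close: fully open they stand 13 mm farther back than shut.
Start: joints at [-1.206, 0.469, -0.049, 1.532, 0.024, 1.141, -0.082], TCP at [0.259, 0.623, 0.256] pointing down, gripper open.
Joint ranges: [-2.59, 2.59], [-0.33, 1.99], [-1.39, 1.29], [0.1, 2.45], [-1.04, 4.18], [0.21, 1.99], [-2.66, 2.66]. Speed limits (rad/s): [2.57, 2.57, 3.14, 3.14, 3.14, 3.14, 3.14].

## Interface

Orientations are given as a 3x3 rotation matrix whose columns are the frame's x, y, z axes.
In Python, from rig import * gives the robot as it stands. Calls block until the motion is done:
- movep(position, orientation): joint-space move of the TCP to a pose.
- move_l(position, attitude=None, feed=0.15, until_force=None): straight line of the TCP; attitude=None keeps the orientation; feed is the mean speed in m/s. With until_force (N) it stops when the force on the tool has changed by that much, and returns True; else False.
- move_joints(angles): joint-space move.
- command_gripper(opening, newtons=None): finger opening in m; newtons is the grip in N (None keeps the last); returns when the fingers have stopped.
- sleep(seconds).
- inverse_kinematics(position, orientation): joint angles nearest the present ones, or None.
- sense(): the state.
- camera(name): name is "side" or "top"; returns (picture, depth): 384x512x3 uint8, red, green, blue; 384x512 float32, m along the optical axis (not along the pixel's ray), 0 where there is no reading.
- camera_params(name): a dict with "K" (3x3 intrinsics, pixels), "position" and "rotation" of the camera in the world. Camera axes: x right, y down, z forward; pixel columns grow to the right and rows downward; lengths in m; the calibration is good to about 2 mm. A picture is of the moment at which its call begins. camera_params takes no time and is no camera call.
A pose or a line that the arm cannot do raises Unreachable and nothing moves.
- finish_job(): hands the job in; it is judged then, once.
The state is a dict: "time_s": time; "joint_pos": joint angles; "qd": joint speeds; "joint_efforts": joint torques, N m; "position": TCP position; "tcp_rot": TCP orientation; "wrist_force": force on the tool from outside, world axes, zero at the start; "ft_torque": the same for the moment, N m; "finger_gap": finger opening in m; "gripper_force": force on a finger pad.
Only numpy, scipy, OpenCV 4.12 (cv2) and the standard library are available. Lean on these libraries where they do the work, as an engineer would, in place of code of your own. Each camera call takes 0.05 s, during which the arm holds its last target. There are 200 camera calls.

## Task

One of the two plate incubators has its empty drawer standing partly out: push it fully home with a fingertip. On the other, hook a fingertip behind the drawer's lip and draw it slowly out to its stop, so that the well plate riding in it can be taken. Do not pinch the lips between the fingers, do not touch or unseat the plate, and leave the bottles, tubs, canisters and the loose lid undisturbed.

Things in the scene. Friction and masses are not known exactly. Their poses are not given: they have to be found in the camera images.
- full_case (a point): a single-plate bench incubator (white box 176 mm wide, 210 mm deep; its roof with a clear window is 70 mm high, the console at its rear 115 mm high), fixed to the bench. This point: middle of its front's lower edge, on the bench; its x axis points from its front to its rear (the drawer comes out along -x), y across it, z up. Its drawer is home and carries the well plate, seen through the window
- empty_case (a point): a single-plate bench incubator (white box 176 mm wide, 210 mm deep; its roof with a clear window is 70 mm high, the console at its rear 115 mm high), fixed to the bench. This point: middle of its front's lower edge, on the bench; its x axis points from its front to its rear (the drawer comes out along -x), y across it, z up. Same model; its drawer is empty and stands partly out
- full_drawer (a joint): the drawer with the well plate, home at the start: 0 = fully home, 0.10 m = fully out at its stop; it slides straight out along the incubator's -x, needs about 2.5 N to move, and stays where it is left
- empty_drawer (a joint): the empty drawer, standing 40 to 85 mm out at the start: 0 = fully home, 0.10 m = fully out at its stop; it slides straight out along the incubator's -x, needs about 2.5 N to move, and stays where it is left
- full_lip (a point): Drawer with the plate. Middle of the lip's top edge, 60 mm above the bench; moves with the drawer, 47 mm before the incubator's front when home. Lip: upright strip 100 mm wide, 6 mm thick (3 mm either side of this point), at the front of a shelf jutting from the drawer front. Behind it a finger pocket, open above and at both ends: 36 mm from lip to drawer front, floor 34 mm above the bench
- empty_lip (a point): Empty drawer. Middle of the lip's top edge, 60 mm above the bench; moves with the drawer, 47 mm before the incubator's front when home. Lip: upright strip 100 mm wide, 6 mm thick (3 mm either side of this point), at the front of a shelf jutting from the drawer front. Behind it a finger pocket, open above and at both ends: 36 mm from lip to drawer front, floor 34 mm above the bench
- full_nest (a point): centre of the floor of the plate nest in the drawer with the plate, 24 mm above the bench and 97 mm behind the middle of its lip; the nest's rim is 5 mm high and leaves the plate 1.5 mm of play all round
- plate: the 96-well plate, 86 x 128 x 14.4 mm, white, 70 g, lying loose in the nest of the closed drawer with its long side across the drawer; origin: centre of its underside
- dropper_mid: a small white dropper bottle, 30 mm across and 68 mm tall, standing between the two incubators; origin at the centre of its underside
- dropper_side: a small white dropper bottle, 30 mm across and 68 mm tall, standing to the left of the incubators; origin at the centre of its underside
- tub_a: a lidded sample tub, 96 mm across the lid and 76 mm tall, nearest of a row of three at the right; origin at the centre of its underside
- tub_b: a lidded sample tub of the same kind, middle of the row; origin at the centre of its underside
- tub_c: a lidded sample tub of the same kind, farthest of the row; origin at the centre of its underside
- canister_a: a slim white test-strip canister, 30 mm across and 118 mm tall, standing at the left; origin at the centre of its underside
- canister_b: a second slim white test-strip canister, 30 mm across and 118 mm tall, beside the first; origin at the centre of its underside
- lid_disc: a loose white tub lid lying flat, 96 mm across and 10 mm thick, between the robot and the incubators; origin at the centre of its underside

How it is judged:
At the end, for the whole second after the job is handed in: the drawer with the plate is out to within 6 mm of its stop and the plate still lies flat in its nest (within 4 mm sideways, 5 mm in height); the empty drawer is home to within 5 mm; everything is at rest (value of joint full_drawer above 0.094 m and value of joint empty_drawer below 0.005 m and velocity of joint each of full_drawer, empty_drawer below 0.01 m/s and linear speed of plate below 0.02 m/s and not (x of plate in the frame of full_nest above 0.004 m or x of plate in the frame of full_nest below -0.004 m or y of plate in the frame of full_nest above 0.004 m or y of plate in the frame of full_nest below -0.004 m or z of plate in the frame of full_nest above 0.005 m or angle between plate's own z axis and vertical above 0.1 rad)); the robot touches nothing.
It fails at once if the well plate is touched by the fingers or the arm (contact force between any of the fingers, the arm and plate above 0.3 N).
It fails at once if the well plate is lifted, tipped or unseated from its nest (x of plate in the frame of full_nest above 0.005 m or x of plate in the frame of full_nest below -0.005 m or y of plate in the frame of full_nest above 0.005 m or y of plate in the frame of full_nest below -0.005 m or z of plate in the frame of full_nest above 0.005 m or angle between plate's own z axis and vertical above 0.1 rad).
It fails at once if a drawer lip is pinched between the fingers (pressed on its front and rear face at once) ((contact force between the fingers and full_drawer_c0 above 2 N and contact force between the fingers and full_drawer_c1 above 2 N) or (contact force between the fingers and empty_drawer_c0 above 2 N and contact force between the fingers and empty_drawer_c1 above 2 N)).
It fails at once if the drawer with the plate is jerked (faster than 0.35 m/s) (velocity of joint full_drawer above 0.35 m/s or velocity of joint full_drawer below -0.35 m/s).
It fails at once if a bottle, tub, canister or the loose lid is shifted more than 20 mm or tipped (distance of any of dropper_mid, dropper_side, tub_a, tub_b, tub_c, canister_a, canister_b, lid_disc from where it was at the start of the episode above 0.02 m or angle between any of dropper_mid, dropper_side, tub_a, tub_b, tub_c, canister_a, canister_b, lid_disc's own z axis and vertical above 0.3 rad).
It also fails if it takes over 48 s, if anything falls off the work surface, if the arm or the gripper's body presses on something with over 40 N, if the wrist force passes 120 N, or if a joint passes its speed limit or range.

## Working session

There is one attempt and no reset: what is moved stays moved. The work goes in short steps, each a Python script; the robot and the scene stay as the last script left them, time stands still between calls to the robot, and variables do not carry over. Pictures are saved under pics/ and viewed, at most 10 in all, crops included, and the job is handed in when it is done.

```bash
mkdir -p pics; python3 - <<'E'
from rig import *
import cv2,numpy as np
for n in("top","side"):
    p,d=camera(n); cv2.imwrite(f"pics/{n}0.png",p[:,:,::-1]); np.savez(f"{n}0.npz",p=p,d=d)
    c=camera_params(n); print(n,c["K"],c["position"],c["rotation"],(d==0).mean())
print(sense())
E
```

```text
top [[433.30379182   0.         256.83289657]
 [  0.         433.30379182 192.04230459]
 [  0.           0.           1.        ]] [0.49842677 0.01439309 1.1498674 ] [[ 0.02551174 -0.99803578  0.05721653]
 [-0.9992525  -0.02712208 -0.02754679]
 [ 0.02904451 -0.056471   -0.99798168]] 0.003814697265625
side [[422.64045528   0.         255.59391457]
 [  0.         422.64045528 191.86341615]
 [  0.           0.           1.        ]] [-0.22160264 -0.75307208  0.749698  ] [[ 0.68423964 -0.38013512  0.62234508]
 [-0.72902569 -0.37805932  0.57060731]
 [ 0.01837547 -0.84413769 -0.53581144]] 0.004053751627604167
{'time_s': 0.1, 'joint_pos': array([-1.20593019,  0.46938466, -0.04862413,  1.53352246,  0.02409861,
        1.14098201, -0.08230202]), 'qd': array([-0.00014192, -0.00129301,  0.00067398, -0.00560735,  0.00013895,
       -0.00134738,  0.0006938 ]), 'joint_efforts': array([ 9.87423991e-04, -5.11510170e+01, -4.68834629e-02, -2.38392842e+01,
        1.07701204e-02,  4.36328351e-03, -2.30770104e-05]), 'position': array([0.2587712 , 0.62293879, 0.25537233]), 'tcp_rot': array([[-9.23490362e-01,  3.83621129e-01, -6.17173852e-04],
       [ 3.83621623e-01,  9.23488984e-01, -1.59587280e-03],
       [-4.22572698e-05, -1.71053438e-03, -9.99998536e-01]]), 'wrist_force': array([ 0.22525166, -0.90225713,  0.68203118]), 'ft_torque': array([-0.02559818, -0.05464353,  0.04078685]), 'gripper_force': 0.0, 'finger_gap': 0.08524871463568705}
```

View pics/top0.png

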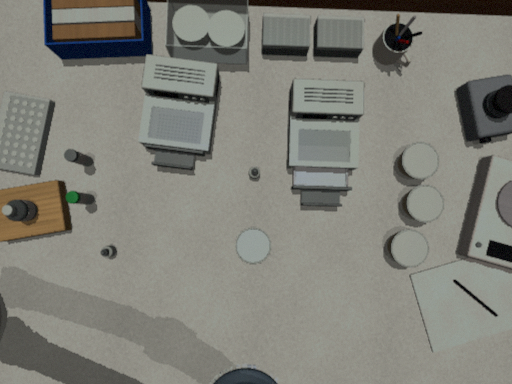

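View pics/side0.png

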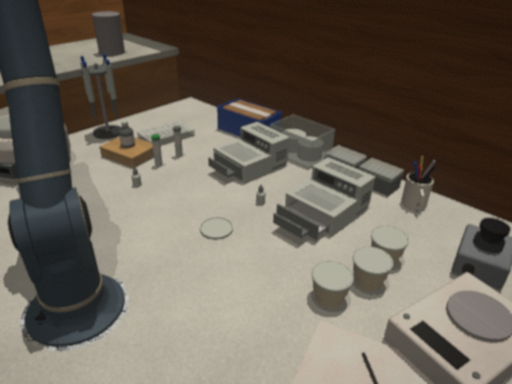

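The top view shows the full incubator at about (178,115) with its lip at (175,162). The empty one is at about (325,130) with its lip at (320,198). Next I'll get their axes and the lip positions from depth.

```bash
cat > h.py <<'E'
import numpy as np,cv2
from rig import *
def cloud(n,d):
    c=camera_params(n);K=c["K"];v,u=np.mgrid[:d.shape[0],:d.shape[1]]
    r=np.stack([(u-K[0,2])/K[0,0],(v-K[1,2])/K[1,1],np.ones_like(d)],-1)*d[...,None]
    return r@c["rotation"].T+c["position"]
E
python3 - <<'E'
from h import *
z=np.load("top0.npz");P=cloud("top",z["d"]);p=z["p"]
print("bench",np.median(P[220:240,140:200,2]))
for n,(u0,u1,v0,v1) in dict(full=(130,225,50,180),empty=(275,375,70,215)).items():
    Q=P[v0:v1,u0:u1].reshape(-1,3)
    for lo,hi in((.1,.13),(.06,.08),(.045,.066),(.028,.042)):
        m=(Q[:,2]>lo)&(Q[:,2]<hi);q=Q[m]
        print(n,lo,hi,m.sum(),np.median(q[:,2]),cv2.minAreaRect(q[:,:2].astype(np.float32)*1000))
    # z profile down the lip column
    u=175 if n=="full" else 321
    for v in range(140 if n=="full" else 160,v1): print(v,np.round(P[v,u]*1000).astype(int),p[v,u],end=";")
    print()
h=np.clip(P[...,2]*2000,0,255).astype(np.uint8)
a=np.hstack([np.dstack([cv2.resize(x[50:220,130:380],None,fx=3,fy=3,interpolation=0)]) for x in (p[:,:,::-1],)])
cv2.imwrite("pics/crop.png",a)
for n,(u,v) in dict(dm=(254,173),ds=(108,251),ca=(72,155),cb=(73,197),lid=(253,246),ta=(409,248),tb=(424,204),tc=(420,161)).items(): print(n,P[v,u].round(3))
E
```

```text
bench -0.0004572102026775271
full 0.1 0.13 2657 0.1141212996330383 ((833.7623901367188, 182.5872802734375), (177.28065490722656, 89.5138931274414), 84.42745208740234)
full 0.06 0.08 3878 0.06870948782700737 ((770.334716796875, 187.0181884765625), (180.7491455078125, 307.2826232910156), 82.23973846435547)
full 0.045 0.066 909 0.061995723185202856 ((766.2747802734375, 199.7370147705078), (232.82766723632812, 299.2533874511719), 87.52955627441406)
full 0.028 0.042 735 0.03346704634475839 ((769.1865234375, 211.21328735351562), (246.2224884033203, 301.4598083496094), 86.06149291992188)
140 [685 192  73] [132 139 137];141 [682 192  72] [140 147 144];142 [680 192  69] [148 156 151];143 [678 192  69] [150 157 154];144 [675 193  67] [151 158 153];145 [673 193  64] [149 157 152];146 [670 192  71] [121 127 123];147 [668 193  65] [74 77 73];148 [666 193  61] [89 94 90];149 [664 193  61] [73 76 74];150 [661 193  62] [38 40 40];151 [661 196  46] [32 38 32];152 [660 198  33] [46 48 47];153 [657 197  35] [75 76 75];154 [655 197  36] [94 97 95];155 [652 197  34] [92 96 91];156 [650 197  32] [94 95 92
[... 2602 characters left out ...]
 89];200 [ 546 -184   31] [89 93 91];201 [ 544 -183   34] [90 93 92];202 [ 541 -184   32] [80 81 79];203 [ 539 -183   33] [72 77 72];204 [ 535 -178   63] [72 76 70];205 [ 533 -179   59] [60 61 61];206 [ 531 -183   38] [73 70 66];207 [ 529 -189    0] [90 91 83];208 [ 526 -189    1] [88 89 84];209 [ 524 -189    1] [91 91 86];210 [ 521 -191   -6] [122 122 113];211 [ 519 -191   -6] [148 147 138];212 [ 516 -191   -6] [149 148 140];213 [ 513 -189    3] [148 149 140];214 [ 510 -189    2] [149 152 142];
dm [ 0.609 -0.007  0.061]
ds [0.403 0.354 0.043]
ca [0.634 0.427 0.115]
cb [0.534 0.419 0.116]
lid [ 0.422 -0.011  0.005]
ta [ 0.43  -0.399  0.072]
tb [ 0.542 -0.438  0.07 ]
tc [ 0.65  -0.425  0.075]
```

View pics/crop.png

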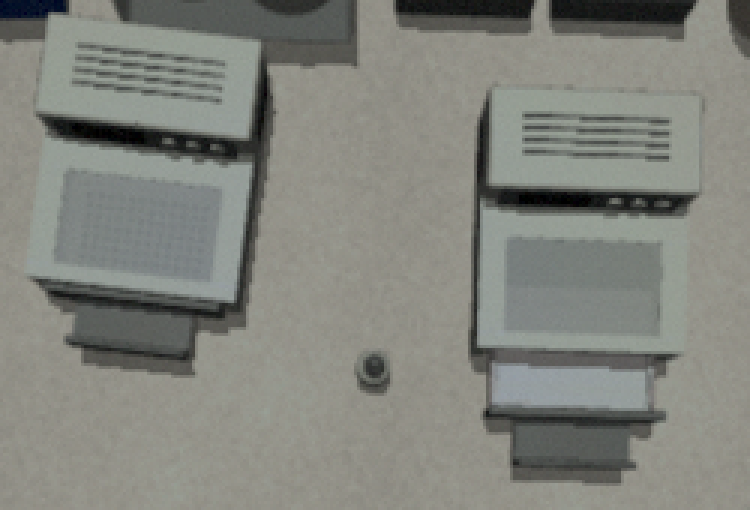

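```bash
cat >> h.py <<'E'
def frame(yaw,flip=1):
    x=np.array([np.cos(yaw),np.sin(yaw),0])*flip; z=np.array([0,0,-1.])
    return np.column_stack([x,np.cross(z,x),z])
FY=np.radians(-5.57); FX=np.array([np.cos(FY),np.sin(FY),0]); FL=np.array([.6225,.2032,0])
EY=np.radians(-.29); EX=np.array([np.cos(EY),np.sin(EY),0]); EF=np.array([.6287,-.1807,0])
Z=np.array([0,0,1.])
def st(s=""):
    q=sense(); print(s,round(q["time_s"],2),q["position"].round(4),q["wrist_force"].round(1),q["finger_gap"].round(4))
E
python3 - <<'E'
from h import *
command_gripper(0.0,20)
A=FL+.021*FX
best=[]
for f in(1,-1):
    q=inverse_kinematics(A+.2*Z,frame(FY,f)); print(f,None if q is None else np.round(q,2))
    if q is not None: best.append((abs(q-sense()["joint_pos"]).max(),f))
f=min(best)[1]; print("use",f)
movep(A+.2*Z,frame(FY,f)); st("above")
move_l(A+.095*Z,feed=.12); st("low")
p,d=camera("side");cv2.imwrite("pics/s1.png",cv2.resize(p[100:240,180:340,::-1],None,fx=4,fy=4))
E
```

```text
1 [-0.79  0.58  0.64  1.62 -0.38  1.07 -1.71]
-1 [-0.42  0.51  0.08  1.6  -0.05  1.03  1.15]
use -1Traceback (most recent call last):
  File "<stdin>", line 9, in <module>
  File "h.py", line 14, in st
    q=sense(); print(s,round(q["time_s"],2),q["position"].round(4),q["wrist_force"].round(1),q["finger_gap"].round(4))
                                                                                             ^^^^^^^^^^^^^^^^^^^^^
AttributeError: 'float' object has no attribute 'round'
```

```bash
sed -i 's/q\["finger_gap"\].round(4)/round(q["finger_gap"],4)/' h.py
python3 - <<'E'
from h import *
A=FL+.021*FX
st("above")
move_l(A+.095*Z,feed=.12); st("low")
p,d=camera("side");cv2.imwrite("pics/s1.png",cv2.resize(p[100:240,180:340,::-1],None,fx=4,fy=4))
E
```

```text
above 2.93 [0.6429 0.203  0.2001] [-0.6 -0.3  0.8] 0.0002
low 3.96 [0.6441 0.2014 0.0959] [-0.3 -0.   0.3] 0.0005
```

View pics/s1.png

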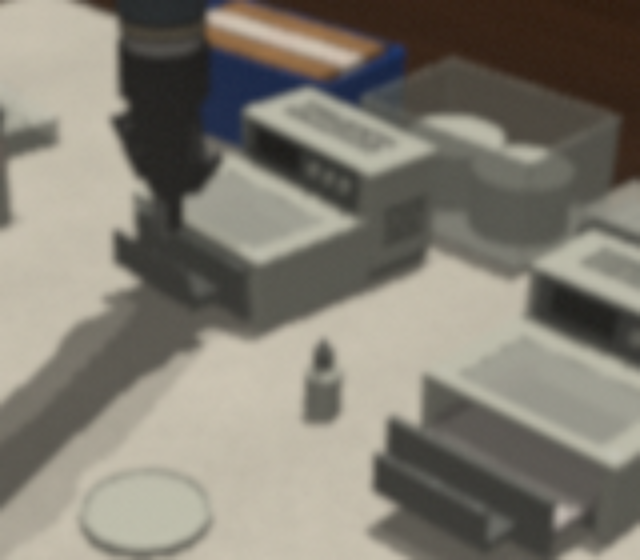

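The fingertips, at crop pixel (175,230), stand above the pocket between the lip and the drawer front. I'll go down and draw the drawer out.

```bash
python3 - <<'E'
from h import *
A=FL+.021*FX
print(move_l(A+.067*Z,feed=.05,until_force=6)); st("in")
if sense()["position"][2]<.075:
    print(move_l(A+.067*Z-.122*FX,feed=.04,until_force=12)); st("pulled")
    print("travel",(sense()["position"]-A)@FX)
p,d=camera("side");cv2.imwrite("pics/s2.png",cv2.resize(p[100:240,180:340,::-1],None,fx=4,fy=4))
E
```

```text
False
in 4.72 [0.6435 0.2012 0.0669] [-0.3 -0.1 -0.4] -0.0
True
pulled 7.07 [0.5374 0.2115 0.067 ] [1.3 0.4 1.7] -0.0003
travel -0.10647238336254904
```

View pics/s2.png

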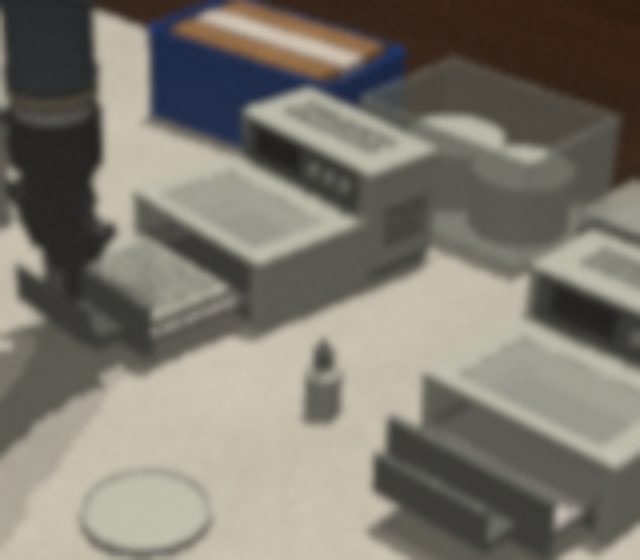

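The drawer is out with the plate seated, and the 106 mm travel matches the stop. I'll pull once more to confirm it, back off, lift, then push the other drawer home.

```bash
python3 - <<'E'
from h import *
A=FL+.021*FX
print(move_l(A+.067*Z-.118*FX,feed=.015,until_force=12)); st("stop"); 
p=sense()["position"]; print("travel",(p-A)@FX)
p=p+.006*FX; move_l(p,feed=.03); st("freed")
move_l([p[0],p[1],.2],feed=.12)
B=EF+(-.047-.003-.011-.1-.015)*EX
for f in(1,-1):
    q=inverse_kinematics(B+.2*Z,frame(EY,f)); print(f,None if q is None else (np.round(q,2),abs(q-sense()["joint_pos"]).max()))
E
```

```text
True
stop 7.54 [0.5374 0.2113 0.0667] [1.6 0.5 1.3] -0.0001
travel -0.10651217827083338
freed 7.88 [0.5433 0.2105 0.0665] [ 0.1 -0.3 -0.8] -0.0001
1 (array([-0.39,  0.29,  0.82,  2.07, -0.27,  0.9 , -0.99]), np.float64(2.0536043217162616))
-1 (array([ 0.06,  0.23,  0.27,  2.04, -0.08,  0.88,  1.94]), np.float64(0.8766974173760571))
```

```bash
python3 - <<'E'
from h import *
B=EF-.139*EX
movep(B+.2*Z,frame(EY,-1)); move_l(B+.07*Z,feed=.12); st("down")
print(move_l(EF-.045*EX+.07*Z,feed=.04,until_force=12)); st("pushed")
p=sense()["position"]; print("dist to expected",(p-(EF-.061*EX))@EX)
print(move_l(p+.012*EX,feed=.015,until_force=12)); st("again")
p=sense()["position"]
move_l(p-.04*EX,feed=.08); move_l(p-.04*EX+.15*Z,feed=.15); 
movep([.45,-.02,.3],frame(EY,-1)); st()
p,d=camera("top");np.savez("top1.npz",p=p,d=d)
cv2.imwrite("pics/t2.png",cv2.resize(p[50:280,50:450,::-1],None,fx=2,fy=2))
E
```

```text
down 11.84 [ 0.4902 -0.1802  0.0706] [0.3 0.9 0.9] 0.0002
True
pushed 13.62 [ 0.5681 -0.1803  0.0692] [ 0.2  0.3 -0.3] -0.0001
dist to expected 0.0004270641298601379
True
again 14.12 [ 0.5683 -0.1802  0.0681] [ 0.1  0.1 -0.3] 0.0
 16.72 [ 0.4502 -0.021   0.2994] [ 0.1 -0.  -0.9] -0.0
```

View pics/t2.png

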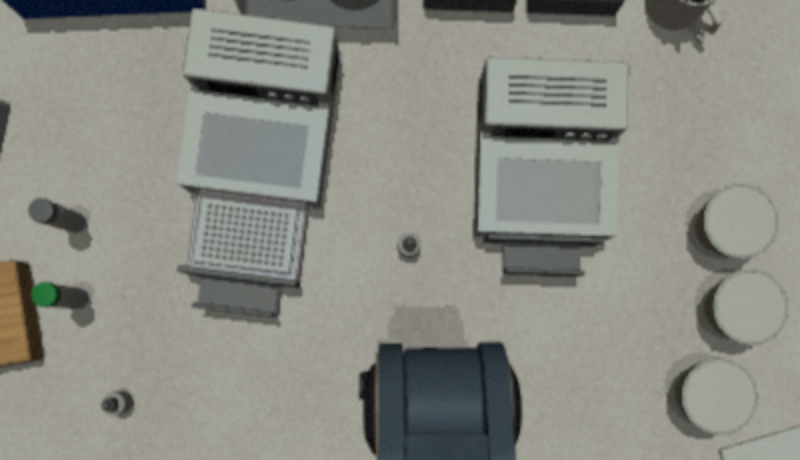

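The left drawer is fully out with the plate square in its nest (lip near (237,312)). The right one is closed (lip near (542,272)), and the bottles, tubs and canisters stand where they were. I'll check both lips by depth and hand in if they agree.

```bash
python3 - <<'E'
from h import *
z=np.load("top1.npz");P=cloud("top",z["d"]).reshape(-1,3)
r=[]
for F,X,n in((FL+.047*FX,FX,"full"),(EF,EX,"empty")):
    D=P-F; a=D@X; b=D@np.array([-X[1],X[0],0])
    m=(abs(b)<.045)&(P[:,2]>.052)&(P[:,2]<.068)&(a<-.03)
    m&=a<a[m].min()+.014
    r.append(-np.median(a[m])-.047); print(n,m.sum(),"out",r[-1])
if r[0]>.093 and r[1]<.006: print(finish_job())
E
```

```text
full 90 out 0.10042671441619132
empty 90 out 0.00046199272644505823
the job is handed in; nothing more can be done
None
```

The job is handed in: the plate drawer is out to its stop (about 100 mm) with the plate still seated, the empty drawer is home (within about 0.5 mm), and the other items look undisturbed in the final top view, though the arm hid the loose lid there.

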